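# Find the solid test block by weight and load it on the shaker head

## Task

One of the three closed cases holds the solid, heavy test block; heft the cases to find out which, open only that one and lay its lid flat, right way up, on the table. Take the block out and set it down gently, not dropped, on the shaker's sprung brass head, inside the steel guide with its length along the guide, so that its whole weight rests on the head. Leave the three cases standing upright on the mat or table, the other two with their lids on, and do not disturb the other things on the desk.

Things in the scene. Friction and masses are not known exactly. Their poses are not given: they have to be found in the camera images.
- mat: Thin grey fixed mat, 160 x 400 x 3 mm, on which the three cases stand in a row along its y axis, one near the middle and one about 135 mm to either side; origin at the centre of its underside. Its position and yaw vary.
- case_a: Loose grey case, one of three identical ones, 124 (x) x 58 (y) x 50 mm (z), 4 mm walls and floor, open-topped under its lid; origin at the centre of its underside, z up. It stands on the mat, its long side roughly along the mat's x; heft it across its 58 mm width. Each holds one block; which case has the solid one changes and cannot be seen.
- case_b: Loose grey case, one of three identical ones, 124 (x) x 58 (y) x 50 mm (z), 4 mm walls and floor, open-topped under its lid; origin at the centre of its underside, z up. It stands on the mat, its long side roughly along the mat's x; heft it across its 58 mm width. With lid and solid block it weighs 0.68 to 0.83 kg, with a blank 0.32 to 0.35 kg.
- case_c: Loose grey case, one of three identical ones, 124 (x) x 58 (y) x 50 mm (z), 4 mm walls and floor, open-topped under its lid; origin at the centre of its underside, z up. It stands on the mat, its long side roughly along the mat's x; heft it across its 58 mm width. 
- floor_a (a point): Centre of the inner floor of case_a, 4 mm above its underside. Here in every case lies a bare metal-coloured block with a red dot on top, 60 x 36 x 34 mm high, its 60 mm along the case's x (centred to about 3 mm), its top 12 mm below the case's rim. One block is solid (0.40 to 0.54 kg), the other two are hollow blanks (about 0.05 kg) that look the same.
- floor_b (a point): Centre of the inner floor of case_b, as floor_a. In every case black cheeks (26 mm high) close off the block's long sides and stops stand close to the corners of its ends, so it comes out only when held by its two end faces, 60 mm apart, and lifted straight up: a 30 mm wide slot leaves 28 mm free beyond each end.
- floor_c (a point): Centre of the inner floor of case_c, as floor_a. Every case is 116 mm long inside, so open the gripper only to about 74 mm before reaching in for the block.
- lid_a: Loose lift-off blue lid of case_a, 0.06 kg: plate 124 x 58 x 5 mm, 5 mm deep plug below with 2 mm play in the case; origin at the centre of the plate's underside (50 mm above the case's underside when closed; 5 mm above a table it lies on). Black grip bar on top, 40 mm along x, 14 mm wide along y, from 5 to 29 mm above the origin: pinch it and lift straight up.
- lid_b: Loose lift-off blue lid of case_b, 0.06 kg: plate 124 x 58 x 5 mm, 5 mm deep plug below with 2 mm play in the case; origin at the centre of the plate's underside (50 mm above the case's underside when closed; 5 mm above a table it lies on). Black grip bar on top, 40 mm along x, 14 mm wide along y, from 5 to 29 mm above the origin: pinch it and lift straight up.
- lid_c: Loose lift-off blue lid of case_c, 0.06 kg: plate 124 x 58 x 5 mm, 5 mm deep plug below with 2 mm play in the case; origin at the centre of the plate's underside (50 mm above the case's underside when closed; 5 mm above a table it lies on). Black grip bar on top, 40 mm along x, 14 mm wide along y, from 5 to 29 mm above the origin: pinch it and lift straight up.
- pad: Thin green fixed set-down pad, 130 x 110 x 3 mm, clear at the start, for putting the block down while changing grip. The table beyond it, for 80 mm around x 0.665, y -0.10, is also clear, with room for a lid; origin at the centre of its underside.
- shaker: Fixed blue bench shaker, 174 (x) x 154 (y) mm, flat white and red striped top 55 mm high, with a steel guide around a sprung brass head on it; origin at the centre of its underside, z up. Position and yaw vary.
- guide (a point): Centre of the guide's mouth, 115 mm above the shaker's underside, axes as the shaker's. The fixed guide: two end walls across x, inner faces 66 mm apart, 52 mm wide, tops at this height; at each corner a 10 mm long side cheek, 42 mm between facing inner faces, top 15 mm lower. The middle 46 mm of both long sides is open for fingers.
- seat (a point): Centre of the brass head's top face at rest, 75 mm above the shaker's underside; the block's underside comes here, its 60 mm along the shaker's x, 3 mm play each way. The end walls leave no room for fingers at the block's ends: hold it by its 36-mm-apart long sides, in the open gaps (regrasp it first).
- head (a joint): Downward travel of the sprung brass head (56 x 34 mm), m: 0 unloaded, at most 0.013. Spring 600 N/m with a little preload: the solid block alone sinks it to about 0.006 to 0.009, a hollow blank under 0.002.
- wrench: Steel wrench, 150 mm long, lying near the robot side of the mat; bystander. Origin at its middle.
- tape: Yellow tape roll, 90 mm across, 24 mm tall, lying behind the mat; bystander. Origin at its underside.
- mouse: White computer mouse, 100 x 58 x 32 mm, at the back; bystander. Origin at its underside.
- jar: Glass jar, 60 mm wide, 70 mm tall, near the robot, in front of the shaker; bystander. Origin at its underside.
There are look-alikes about, which are no part of the job. What is shaped like the case_c but green is not meant. Leave any brown look-alike of the case_b alone.

How it is judged (in metres and radians):
On the way, in this order (a step that is already met when the one before it is completed fails the run):
1. a case has been lifted clear of its place with its lid still on (((height (world z) of case_a above 0.01 m and (z of lid_a in the frame of case_a between 0.045 and 0.055 m and distance between lid_a and case_a below 0.056 m)) or (height (world z) of case_b above 0.01 m and (z of lid_b in the frame of case_b between 0.045 and 0.055 m and distance between lid_b and case_b below 0.056 m)) or (height (world z) of case_c above 0.01 m and (z of lid_c in the frame of case_c between 0.045 and 0.055 m and distance between lid_c and case_c below 0.056 m)))), for 0.1 s.
2. a lid has been taken off its case and laid on the table (((height (world z) of lid_a below 0.02 m and angle between lid_a's own z axis and vertical below 0.15 rad and distance between lid_a and case_a above 0.075 m) or (height (world z) of lid_b below 0.02 m and angle between lid_b's own z axis and vertical below 0.15 rad and distance between lid_b and case_b above 0.075 m) or (height (world z) of lid_c below 0.02 m and angle between lid_c's own z axis and vertical below 0.15 rad and distance between lid_c and case_c above 0.075 m))), for 0.2 s.
At the end, for the whole second after the job is handed in: The solid block rests free on the shaker's head inside the guide, which its weight holds 5 to 10.5 mm down and still; all three cases stand upright (within 0.1 rad) on the mat or table, at rest; one lid lies flat on the table (within 0.15 rad), the other two sit closed on their cases (value of joint head between 0.005 and 0.0105 m and velocity of joint head between -0.01 and 0.01 m/s and angle between each of case_a, case_b, case_c's own z axis and vertical below 0.1 rad and height (world z) of each of case_a, case_b, case_c below 0.012 m and linear speed of each of case_a, case_b, case_c below 0.03 m/s and (((height (world z) of lid_a below 0.02 m and angle between lid_a's own z axis and vertical below 0.15 rad and distance between lid_a and case_a above 0.075 m) and (z of lid_b in the frame of case_b between 0.045 and 0.055 m and distance between lid_b and case_b below 0.056 m) and (z of lid_c in the frame of case_c between 0.045 and 0.055 m and distance between lid_c and case_c below 0.056 m)) or ((height (world z) of lid_b below 0.02 m and angle between lid_b's own z axis and vertical below 0.15 rad and distance between lid_b and case_b above 0.075 m) and (z of lid_a in the frame of case_a between 0.045 and 0.055 m and distance between lid_a and case_a below 0.056 m) and (z of lid_c in the frame of case_c between 0.045 and 0.055 m and distance between lid_c and case_c below 0.056 m)) or ((height (world z) of lid_c below 0.02 m and angle between lid_c's own z axis and vertical below 0.15 rad and distance between lid_c and case_c above 0.075 m) and (z of lid_a in the frame of case_a between 0.045 and 0.055 m and distance between lid_a and case_a below 0.056 m) and (z of lid_b in the frame of case_b between 0.045 and 0.055 m and distance between lid_b and case_b below 0.056 m)))); the robot touches nothing.
It fails at once if a second case is opened ((distance between lid_a and case_a above 0.075 m and distance between lid_b and case_b above 0.075 m) or (distance between lid_a and case_a above 0.075 m and distance between lid_c and case_c above 0.075 m) or (distance between lid_b and case_b above 0.075 m and distance between lid_c and case_c above 0.075 m)).
It fails at once if a case is tipped by more than 0.5 rad (angle between any of case_a, case_b, case_c's own z axis and vertical above 0.5 rad).
It fails at once if the block is dropped or slammed on the head (head moving down faster than 0.3 m/s) (velocity of joint head above 0.3 m/s).
It fails at once if a bystander is pushed more than 30 mm (distance of any of wrench, tape, mouse, jar from where it was at the start of the episode above 0.03 m).
It also fails if it takes over 72 s, if anything falls off the work surface, if the arm or the gripper's body presses on something with over 40 N, if the wrist force passes 120 N, or if a joint passes its speed limit or range.

## Robot

A 6-joint arm with a two-finger parallel gripper is mounted at the origin on the work surface. World frame = base frame: x ahead of the robot, y to its left, z up, the work surface at z = 0. Lengths are in mm, angles in rad, forces in N, time in s.
With the tool pointing down it reaches from about 350 to 925 mm from the base axis. Payload 6.4 kg.
Tool frame: the origin (TCP) lies midway between the tips of the shut fingers; the grasp point (between the pads) lies 19 mm behind it (arm.grip_point_offset is the distance from the TCP to the grasp point, in mm); z points along the fingers, y is the line along which they close (so a half turn about z gives the same grasp; the last joint's range is limited). The gripper opens to 94 mm and grips with 3 to 60 N. Pads are 16 mm wide; open, the fingers measure 119 mm over their backs; the gripper's body (75 mm by 177 mm) begins 78 mm behind the grasp point.
Start: joints at [1.03, 0.245, 1.558, -0, 1.339, -0.174], TCP at [233.107, 606.774, 205.455] pointing down, gripper open.
Joint ranges: [-3.13, 3.13], [-1.02, 2.26], [0.13, 2.54], [-0.95, 4.09], [0.21, 2.88], [-2.74, 2.74]. Speed limits (rad/s): [2.57, 2.57, 3.14, 3.14, 3.14, 3.14].

## Interface

Orientations are given as a unit quaternion [x, y, z, w].
In Python, from bench import arm gives the robot as it stands.
- The arm moves only by the tool servo_tool, never from a script. Its argument "increments" is a list of rows, each a list of 3 entries, a list of its own where there are three numbers: the turn, a rotation vector about the tool's x, y, z in degrees, then the shift along the tool's x, y, z in mm, then the closure, from 0 (fully open) to 1 (shut). A call has 1 to 10 rows; each row is the pose to reach, as a shift and turn from the pose commanded when the call began, along the tool's axes at that moment; what a row does not reach only later rows make up. A row lasts 1/10 s, in which the tool goes at most 50 mm and 8.59 degrees, less where a joint would pass 70% of its speed; a pose out of reach is approached as far as the arm can. A call with a gripper value outside its range is refused whole. The fingers move at their own pace and stop on an object; "grip_force" is the grip in N (left out, the last holds). Time passes only in rows, so rows that repeat a pose let the fingers close. It gives the time, the measured TCP pose, the force, the opening and the grip force at its end, in the units of the state.
- arm.state(): the state, without advancing time (a new reading comes with each control period).
- arm.get_image(name): name is "scene" or "top" or "wrist"; returns a dict with "img" (480x640x3 uint8, red, green, blue), "vfov" (degrees; the focal length in pixels is half the picture's height over the tangent of half this angle, whatever the lens; pixels are square), "cx", "cy" (the principal point, pixels), "T" (4x4, takes a point from camera to world coordinates). Camera axes: x right, y down, z forward; pixel columns grow to the right and rows downward; lengths in mm; the calibration is good to about 2 mm. A picture is of the moment at which its call begins. There is no depth.
- arm.job_done(): hands the job in; it is judged then, once.
The state is a dict: "t": time; "joints": joint angles; "dq": joint speeds; "tau": joint torques, N m; "eef_pos": TCP position; "ee_rot": TCP orientation; "force": force on the tool from outside, world axes, zero at the start; "torque": the same for the moment, N m; "width": finger opening in mm; "grip_force": force on a finger pad.
Only numpy, scipy, OpenCV 4.12 (cv2) and the standard library are available. Lean on these libraries where they do the work, as an engineer would, in place of code of your own. Each camera call takes 0.05 s, during which the arm holds its last target. There are 200 camera calls.

## Working session

There is one attempt and no reset: what is moved stays moved. The work goes in short steps, Python scripts to look and compute and a tool call to move; the robot and the scene stay as the last step left them, time stands still between calls to the robot, and variables do not carry over. Pictures are saved under pics/ and viewed, at most 10 in all, crops included, and the job is handed in when it is done.

Besides the shell and the picture viewer there is one more tool, called after "Request:" as name([rows], argument=value, ...), one row to a line, values as JSON. servo_tool: Moves the arm, as the interface text tells. Its arguments: {"type":"object","properties":{"increments":{"type":"array","items":{"type":"array"}},"grip_force":{"type":"number"}},"required":["increments"]}

```bash
mkdir -p pics; python3 - <<'E'
from bench import arm
import cv2,numpy as np
for n in ("top","scene"):
    d=arm.get_image(n);cv2.imwrite(f"pics/{n}0.png",d["img"][:,:,::-1]);np.savez(f"{n}0.npz",**d)
    print(n,d["vfov"],d["cx"],d["cy"],np.round(d["T"],3).tolist())
s=arm.state();print(s)
E
```

```text
top 51.28765871085389 322.62091421983934 248.78503595839618 [[-0.028, -0.992, 0.12, 412.639], [-0.999, 0.031, 0.02, -18.739], [-0.024, -0.119, -0.993, 1148.155], [0.0, 0.0, 0.0, 1.0]]
scene 53.33229023995926 318.4011278654708 242.7263008933704 [[-0.153, 0.544, -0.825, 1409.959], [0.988, 0.066, -0.139, 122.374], [-0.021, -0.837, -0.547, 689.497], [0.0, 0.0, 0.0, 1.0]]
{'t': 0.1, 'joints': array([ 1.02989578e+00,  2.45710926e-01,  1.55885071e+00, -2.12305349e-05,
        1.33870146e+00, -1.74102505e-01]), 'dq': array([-0.00030492, -0.00314439, -0.00207417, -0.00088326, -0.00048141,
        0.00121377]), 'tau': array([ 2.10139183e-05, -4.16920316e+01, -3.15522158e+01,  6.86846394e-02,
        3.10004933e-02, -4.58297643e-05]), 'eef_pos': array([232.83574184, 606.30530972, 204.49911317]), 'ee_rot': array([ 1.82370163e-01,  9.83229590e-01, -7.86028373e-04, -2.82597605e-04]), 'force': array([-0.0060133 , -0.4157226 , -0.44697026]), 'torque': array([-0.03139225,  0.04759014,  0.01256826]), 'grip_force': 0.0, 'width': 94.08913851361334}
```

View pics/top0.png

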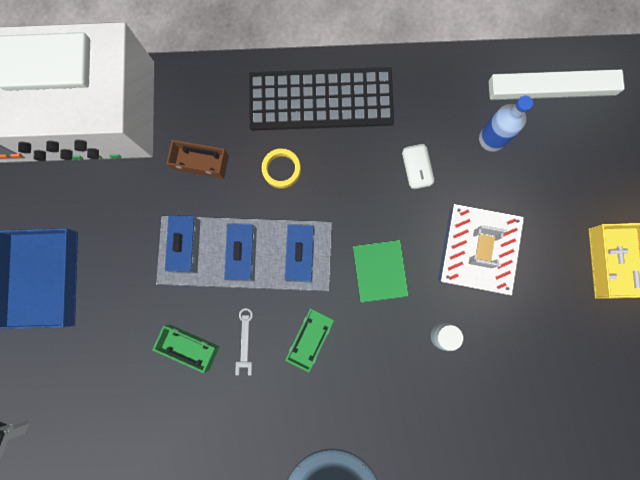

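View pics/scene0.png

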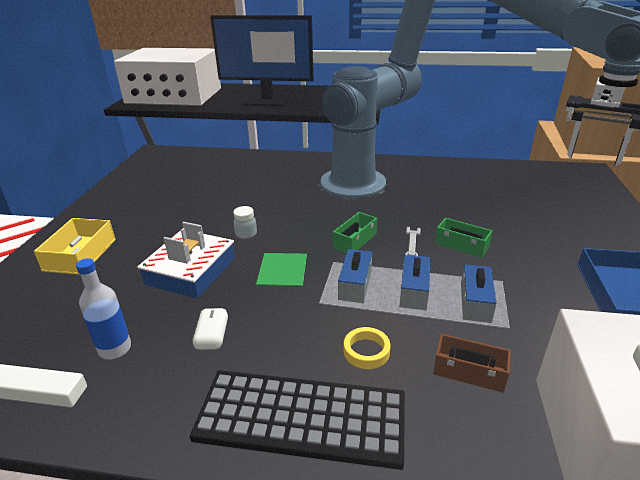

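The top view shows three blue-lidded cases at about (182,243), (240,251) and (300,252), the pad at (381,271) and the shaker at (484,250). The brown and green look-alikes are separate, and the scene view agrees. Next I'll measure them.

```bash
cat > h.py <<'E'
import cv2,numpy as np
from scipy.spatial.transform import Rotation as R
def ray(d,u,v,z):
    f=240/np.tan(np.radians(float(d["vfov"]))/2); T=np.array(d["T"],float)
    r=T[:3,:3]@np.array([(u-float(d["cx"]))/f,(v-float(d["cy"]))/f,1]); return T[:3,3]+r*(z-T[2,3])/r[2]
def proj(d,p):
    f=240/np.tan(np.radians(float(d["vfov"]))/2); T=np.array(d["T"],float)
    c=T[:3,:3].T@(np.array(p)-T[:3,3]); return c[:2]/c[2]*f+[float(d["cx"]),float(d["cy"])]
def blobs(mask,d,z,amin):
    m=cv2.morphologyEx(mask.astype(np.uint8),cv2.MORPH_CLOSE,np.ones((3,3)))
    out=[]
    for c in cv2.findContours(m,cv2.RETR_EXTERNAL,cv2.CHAIN_APPROX_NONE)[0]:
        if cv2.contourArea(c)<amin: continue
        w=np.array([ray(d,*p[0],z)[:2] for p in c],np.float32)
        (cx,cy),(a,b),_=r=cv2.minAreaRect(w); bx=cv2.boxPoints(r)
        e=max([bx[1]-bx[0],bx[2]-bx[1]],key=np.linalg.norm); yaw=(np.degrees(np.arctan2(e[1],e[0]))+90)%180-90
        out.append((cx,cy,max(a,b),min(a,b),yaw,c.reshape(-1,2).mean(0)))
    return out
def show(n,o):
    for x in o: print(n,"x %.1f y %.1f  %.1f x %.1f yaw %.1f"%x[:5],"px",np.round(x[5]))
def hsv(d): return cv2.cvtColor(np.asarray(d["img"]),cv2.COLOR_RGB2HSV).astype(int)
E
python3 - <<'E'
from h import *
d=np.load("top0.npz");h=hsv(d);H,S,V=h[...,0],h[...,1],h[...,2]
print("hsv lid",h[262,182],h[262,170],"bar",h[240,180],"case side",h[268,196],"guide/brass",h[247,485],"white",h[215,460],h[232,490])
roi=np.zeros(H.shape,bool);roi[205:300,150:340]=1
show("lid",blobs((abs(H-110)<15)&(S>120)&(V>70)&roi,d,58,200))
show("bar",blobs((V<45)&roi,d,82,30))
r2=np.zeros(H.shape,bool);r2[195:300,430:535]=1
show("shtop",blobs(((V>150)&(S<60)|((H<8)|(H>172))&(S>120)&(V>100))&r2,d,55,200))
show("brass",blobs((abs(H-17)<8)&(S>90)&(V>80)&r2,d,75,50))
show("pad",blobs((abs(H-65)<15)&(S>120)&(V>80)&(np.arange(640)[None]>345),d,3,300))
e=np.load("scene0.npz");hs=hsv(e)
for x,y in [(0,0)]: pass
print("px scene of pt",proj(e,ray(d,484,250,55)))
E
python3 - <<'E'
import cv2
i=cv2.imread("pics/top0.png")
a=cv2.resize(i[190:310,145:345],None,fx=4,fy=4,interpolation=2);cv2.imwrite("pics/c0.png",a)
E
```

```text
hsv lid [109 156 160] [109 155 156] bar [111  45  40] case side [101  35  80] guide/brass [ 19 116 225] white [  4  60 235] [120   3 154]
lid x 538.3 y 55.9  122.4 x 56.9 yaw -4.1 px [299. 253.]
lid x 544.5 y 189.3  122.2 x 57.1 yaw -3.1 px [238. 251.]
lid x 567.2 y 320.8  121.9 x 57.6 yaw -3.0 px [179. 243.]
shtop x 533.4 y -345.2  176.0 x 155.6 yaw -12.8 px [482. 249.]
brass x 534.1 y -344.9  52.5 x 32.5 yaw -13.4 px [485. 247.]
pad x 496.7 y -125.2  129.2 x 109.0 yaw 5.7 px [380. 271.]
px scene of pt [184.94423067 251.86076968]
```

View pics/c0.png

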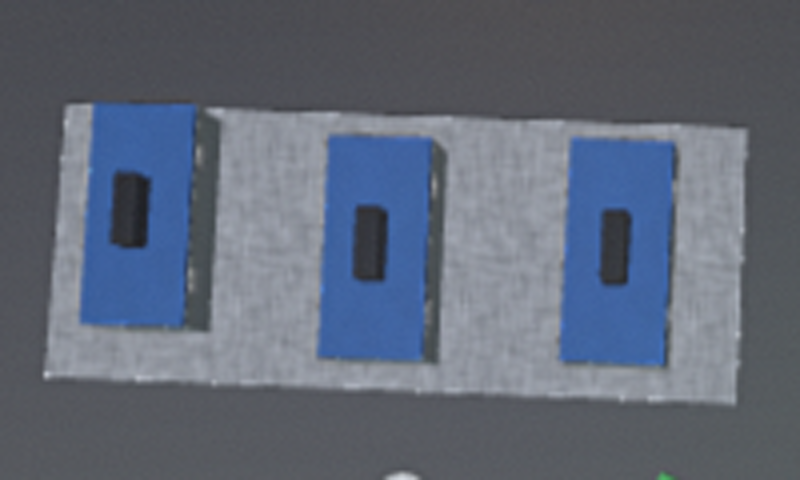

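The crop confirms the three lid outlines, with bars at crop px (130,210), (370,243) and (615,247). The sizes match, so I'll add a delta helper and move.

```bash
cat >> h.py <<'E'
def go(x,y,z,yaw):
    """tool-frame turn (deg) and shift (mm) from the measured pose to a tool-down pose with tool x at yaw"""
    from bench import arm
    s=arm.state(); A=R.from_quat(s["ee_rot"])
    best=min([yaw,yaw+180],key=lambda w:np.linalg.norm((A.inv()*R.from_euler("ZX",[w,180],degrees=True)).as_rotvec()))
    B=R.from_euler("ZX",[best,180],degrees=True)
    print("turn",np.round((A.inv()*B).as_rotvec(degrees=True),2),"shift",np.round(A.inv().apply(np.array([x,y,z])-s["eef_pos"]),1),
      "| t %.1f eef"%s["t"],np.round(s["eef_pos"],1),"F",np.round(s["force"],2),"w %.1f gf %.1f"%(s["width"],s["grip_force"]),"q6 %.2f"%s["joints"][5])
E
python3 -c "
from h import *
go(567,321,150,-3)"
```

```text
turn [ -0.09  -0.03 -18.02] shift [-414.3 -146.4   54.6] | t 0.1 eef [232.8 606.3 204.5] F [-0.01 -0.42 -0.45] w 94.1 gf 0.0 q6 -0.17
```

Request:
servo_tool([
  [[-0.1, 0, -5], [-40, -14, 5], 0],
  [[-0.1, 0, -10], [-80, -28, 11], 0],
  [[-0.1, 0, -18], [-125, -44, 17], 0],
  [[-0.1, 0, -18], [-170, -60, 25], 0],
  [[-0.1, 0, -18], [-215, -76, 32], 0],
  [[-0.1, 0, -18], [-260, -92, 40], 0],
  [[-0.1, 0, -18], [-305, -108, 46], 0],
  [[-0.1, 0, -18], [-350, -124, 50], 0],
  [[-0.1, 0, -18], [-390, -138, 55], 0],
  [[-0.1, 0, -18], [-414, -146, 55], 0],
])

```text
t: 1.1
eef_pos: [568.6, 319.3, 149.0]
ee_rot: [0.028, 1.0, 0.0, -0.001]
force: [-0.4, 0.5, 0.3]
width: 93.7
grip_force: 0.0
```

Request:
servo_tool([
  [[0, 0, 0], [0, 0, 0], 0],
  [[0, 0, 0], [0, 0, 0], 0],
  [[0, 0, 0], [0, 0, 0], 0],
])

```text
t: 1.4
eef_pos: [566.2, 322.8, 150.2]
ee_rot: [0.026, 1.0, 0.001, -0.0]
force: [0.6, 0.5, -0.2]
width: 93.8
grip_force: 0.0
```

```bash
python3 - <<'E'
from h import *
from bench import arm
go(567,321,14,-3)
d=arm.get_image("wrist");cv2.imwrite("pics/w1.png",d["img"][:,:,::-1])
h=hsv(d);H,S,V=h[...,0],h[...,1],h[...,2]
show("lid",blobs((abs(H-110)<15)&(S>120)&(V>70),d,58,800))
E
```

```text
turn [ 0.09 -0.03  0.05] shift [ -1.   -2.  136.2] | t 1.4 eef [566.2 322.8 150.2] F [ 0.56  0.52 -0.2 ] w 93.8 gf 0.0 q6 -1.18
lid x 566.7 y 322.0  123.0 x 57.8 yaw -2.9 px [311. 236.]
lid x 544.2 y 191.3  122.5 x 58.2 yaw -3.1 px [127. 213.]
lid x 512.4 y 540.0  188.9 x 29.4 yaw 8.5 px [627. 140.]
```

View pics/w1.png

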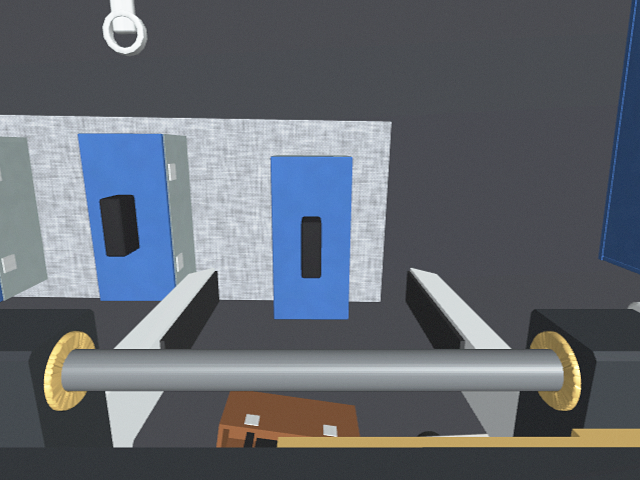

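The wrist view shows the lid centred between the open fingers at px (311,236), at (567,322), so I'm going down to heft it.

Request:
servo_tool([
  [[0, 0, 0], [0, -1, 30], 0],
  [[0, 0, 0], [0, -1, 65], 0],
  [[0, 0, 0], [0, -1, 100], 0],
  [[0, 0, 0], [0, -1, 125], 0],
  [[0, 0, 0], [0, -1, 136], 0],
  [[0, 0, 0], [0, -1, 136], 0],
  [[0, 0, 0], [0, -1, 136], 0.5],
  [[0, 0, 0], [0, -1, 136], 0.6],
  [[0, 0, 0], [0, -1, 136], 0.6],
  [[0, 0, 0], [0, -1, 136], 0.6],
], grip_force=30)

```text
t: 2.45
eef_pos: [567.9, 321.5, 15.6]
ee_rot: [0.026, 1.0, 0.001, 0.001]
force: [0.3, -0.7, 0.0]
width: 65.5
grip_force: 0.0
```

Request:
servo_tool([
  [[0, 0, 0], [0, 0, 0], 0.6],
  [[0, 0, 0], [0, 0, 0], 0.6],
  [[0, 0, 0], [0, 0, -5], 0.6],
  [[0, 0, 0], [0, 0, -12], 0.6],
  [[0, 0, 0], [0, 0, -20], 0.6],
  [[0, 0, 0], [0, 0, -25], 0.6],
  [[0, 0, 0], [0, 0, -25], 0.6],
  [[0, 0, 0], [0, 0, -25], 0.6],
  [[0, 0, 0], [0, 0, -25], 0.6],
  [[0, 0, 0], [0, 0, -25], 0.6],
])

```text
t: 3.45
eef_pos: [566.8, 321.1, 39.0]
ee_rot: [0.026, 1.0, 0.001, -0.0]
force: [-0.6, 0.3, -7.8]
width: 58.0
grip_force: 30.0
```

```bash
python3 - <<'E'
from h import *
from bench import arm
F=[]
for i in range(4):
    s=arm.state();F.append(s["force"][2]);d=arm.get_image("wrist")
print(np.round(F,2));go(567,321,14,-3)
h=hsv(d);H,S,V=h[...,0],h[...,1],h[...,2]
show("lid",blobs((abs(H-110)<15)&(S>120)&(V>70),d,78,800))
E
```

```text
[-7.82 -7.04 -7.37 -8.52]
turn [ 0.09  0.   -0.01] shift [ 0.1 -0.2 25.3] | t 3.6 eef [567.1 321.2  39.3] F [-0.18  0.44 -7.78] w 57.9 gf 30.0 q6 -1.18
lid x 610.5 y 318.5  59.4 x 22.4 yaw 86.8 px [312. 414.]
lid x 541.8 y 322.2  75.1 x 59.5 yaw -3.1 px [312. 259.]
lid x 530.6 y 221.3  93.1 x 34.6 yaw -12.9 px [ 40. 232.]
```

The force is about 7.6 N, or 0.78 kg, so this case holds the solid block. I'll set it down and release it.

Request:
servo_tool([
  [[0, 0, 0], [0, 0, 6], 0.6],
  [[0, 0, 0], [0, 0, 13], 0.6],
  [[0, 0, 0], [0, 0, 20], 0.6],
  [[0, 0, 0], [0, 0, 23], 0.6],
  [[0, 0, 0], [0, 0, 24.5], 0.6],
  [[0, 0, 0], [0, 0, 25], 0.6],
  [[0, 0, 0], [0, 0, 25], 0.4],
  [[0, 0, 0], [0, 0, 25], 0],
  [[0, 0, 0], [0, 0, 25], 0],
  [[0, 0, 0], [0, 0, 25], 0],
])

```text
t: 4.65
eef_pos: [568.4, 321.7, 15.5]
ee_rot: [0.026, 1.0, 0.001, 0.002]
force: [0.2, -0.6, -0.0]
width: 78.4
grip_force: 0.0
```

Request:
servo_tool([
  [[0, 0, 0], [0, 0, 0], 0],
  [[0, 0, 0], [0, 0, 0], 0],
  [[0, 0, 0], [0, 0, -25], 0],
  [[0, 0, 0], [0, 0, -60], 0],
  [[0, 0, 0], [0, 0, -100], 0],
  [[0, 0, 0], [0, 0, -136], 0],
  [[0, 0, 0], [0, 0, -136], 0.4],
  [[0, 0, 0], [0, 0, -136], 0.5],
  [[0, 0, 0], [0, 0, -136], 0.5],
  [[0, 0, 0], [0, 0, -136], 0.5],
])

```text
t: 5.65
eef_pos: [566.0, 320.6, 148.1]
ee_rot: [0.026, 1.0, 0.0, -0.002]
force: [-0.6, 0.0, -0.0]
width: 65.5
grip_force: 0.0
```

```bash
python3 - <<'E'
from h import *
from bench import arm
d=arm.get_image("wrist")
h=hsv(d);H,S,V=h[...,0],h[...,1],h[...,2]
b=blobs((abs(H-110)<15)&(S>120)&(V>70),d,58,800);show("lid",b)
go(b[0][0],b[0][1],53,-3)
E
```

```text
lid x 566.2 y 321.1  122.8 x 57.6 yaw -3.0 px [313. 237.]
lid x 544.2 y 191.3  123.2 x 58.2 yaw -3.1 px [131. 217.]
lid x 511.7 y 537.7  185.8 x 25.5 yaw 8.3 px [629. 141.]
turn [ 0.02 -0.16 -0.02] shift [-0.3  0.5 95.3] | t 5.7 eef [566.1 320.6 148.3] F [-0.34 -0.26 -0.84] w 61.2 gf 0.0 q6 -1.18
```

Request:
servo_tool([
  [[0, 0, 0], [0, 0.5, 25], 0.5],
  [[0, 0, 0], [0, 0.5, 55], 0.5],
  [[0, 0, 0], [0, 0.5, 78], 0.5],
  [[0, 0, 0], [0, 0.5, 87], 0.5],
  [[0, 0, 0], [0, 0.5, 87], 0.6],
  [[0, 0, 0], [0, 0.5, 87], 1],
  [[0, 0, 0], [0, 0.5, 87], 1],
  [[0, 0, 0], [0, 0.5, 87], 1],
  [[0, 0, 0], [0, 0.5, 87], 1],
  [[0, 0, 0], [0, 0.5, 87], 1],
], grip_force=20)

```text
t: 6.7
eef_pos: [567.9, 321.9, 64.7]
ee_rot: [0.026, 1.0, 0.001, 0.001]
force: [-0.6, -0.7, 3.3]
width: 13.7
grip_force: 20.0
```

Request:
servo_tool([
  [[0, 0, 0], [0, 0, 0], 1],
  [[0, 0, 0], [0, 0, 0], 1],
  [[0, 0, 0], [0, 0, 0], 1],
  [[0, 0, 0], [0, 0, -5], 1],
  [[0, 0, 0], [0, 0, -12], 1],
  [[0, 0, 0], [0, 0, -25], 1],
  [[0, 0, 0], [0, 0, -45], 1],
  [[0, 0, 0], [0, 0, -70], 1],
  [[0, 0, 0], [0, 0, -90], 1],
  [[0, 0, 0], [0, 0, -95], 1],
])

```text
t: 7.7
eef_pos: [568.8, 322.1, 162.4]
ee_rot: [0.026, 1.0, 0.002, 0.003]
force: [0.6, 0.6, -0.7]
width: 13.9
grip_force: 20.0
```

```bash
python3 - <<'E'
from h import *
go(665,-100,150,-3)
E
```

```text
turn [ 0.23  0.32 -0.01] shift [-118.1 -416.5   11.4] | t 7.7 eef [568.8 322.1 162.4] F [ 0.57  0.56 -0.65] w 13.9 gf 20.0 q6 -1.18
```

Request:
servo_tool([
  [[0, 0, 0], [-8, -28, 0], 1],
  [[0, 0, 0], [-20, -70, 0], 1],
  [[0, 0, 0], [-33, -116, 0], 1],
  [[0, 0, 0], [-46, -162, 0], 1],
  [[0, 0, 0], [-59, -208, 0], 1],
  [[0, 0, 0], [-72, -254, 0], 1],
  [[0, 0, 0], [-85, -300, 0], 1],
  [[0, 0, 0], [-98, -346, 0], 1],
  [[0, 0, 0], [-110, -388, 0], 1],
  [[0, 0, 0], [-118, -416, 0], 1],
])

```text
t: 8.7
eef_pos: [662.9, -103.2, 157.1]
ee_rot: [0.027, 1.0, 0.001, -0.0]
force: [-0.5, 0.4, -0.5]
width: 13.9
grip_force: 20.0
```

Request:
servo_tool([
  [[0, 0, 0], [0, 0, 0], 1],
  [[0, 0, 0], [0, 0, 0], 1],
  [[0, 0, 0], [0, 0, 30], 1],
  [[0, 0, 0], [0, 0, 60], 1],
  [[0, 0, 0], [0, 0, 90], 1],
  [[0, 0, 0], [0, 0, 112], 1],
  [[0, 0, 0], [0, 0, 122], 1],
  [[0, 0, 0], [0, 0, 122], 1],
  [[0, 0, 0], [0, 0, 122], 1],
  [[0, 0, 0], [0, 0, 122], 1],
])

```text
t: 9.7
eef_pos: [664.4, -100.0, 37.7]
ee_rot: [0.026, 1.0, 0.0, 0.002]
force: [0.4, -0.8, -0.1]
width: 13.7
grip_force: 20.0
```

```bash
python3 - <<'E'
from h import *
from bench import arm
d=arm.get_image("top");cv2.imwrite("pics/t2.png",d["img"][150:330,330:530,::-1].repeat(3,0).repeat(3,1))
go(665,-100,15,-3)
E
```

```text
turn [ 0.06  0.18 -0.  ] shift [-0.6  0.1 22.6] | t 9.8 eef [ 664.4 -100.1   37.6] F [-0.33 -0.48 -0.33] w 13.8 gf 20.0 q6 -1.84
```

View pics/t2.png

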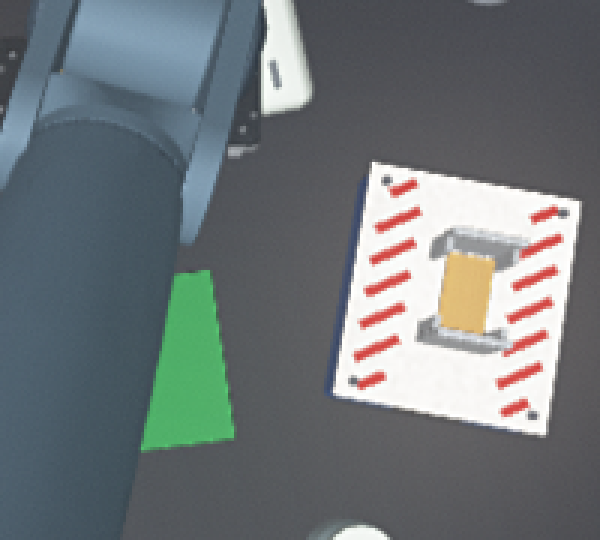

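The top view shows the arm over the pad with the lid hidden beneath it. The shaker and mouse are clear and untouched.

Request:
servo_tool([
  [[0, 0, 0], [0, 0, 8], 1],
  [[0, 0, 0], [0, 0, 15], 1],
  [[0, 0, 0], [0, 0, 18], 1],
  [[0, 0, 0], [0, 0, 19.5], 1],
  [[0, 0, 0], [0, 0, 21], 1],
  [[0, 0, 0], [0, 0, 22], 1],
  [[0, 0, 0], [0, 0, 22], 1],
  [[0, 0, 0], [0, 0, 22], 1],
])

```text
t: 10.55
eef_pos: [663.5, -100.0, 16.6]
ee_rot: [0.026, 1.0, 0.001, -0.0]
force: [-7.2, 2.3, 15.1]
width: 13.9
grip_force: 20.0
```

```bash
python3 - <<'E'
from h import *
go(665,-100,15,-3)
E
```

```text
turn [ 0.09 -0.03  0.  ] shift [-1.4  0.1  1.6] | t 10.6 eef [ 663.5 -100.    16.6] F [-7.16  2.29 15.1 ] w 13.9 gf 20.0 q6 -1.84
```

Request:
servo_tool([
  [[0, 0, 0], [0, 0, -1], 1],
  [[0, 0, 0], [0, 0, -1], 0.8],
  [[0, 0, 0], [0, 0, -1], 0.5],
  [[0, 0, 0], [0, 0, -1], 0.5],
  [[0, 0, 0], [0, 0, -1], 0.5],
  [[0, 0, 0], [0, 0, -15], 0.5],
  [[0, 0, 0], [0, 0, -50], 0.3],
  [[0, 0, 0], [0, 0, -95], 0.213],
  [[0, 0, 0], [0, 0, -140], 0.213],
  [[0, 0, 0], [0, 0, -160], 0.213],
], grip_force=40)

```text
t: 11.55
eef_pos: [665.5, -100.9, 180.8]
ee_rot: [0.026, 1.0, -0.0, 0.004]
force: [0.9, -0.1, 1.4]
width: 73.2
grip_force: 0.0
```

```bash
python3 - <<'E'
from h import *
from bench import arm
d=arm.get_image("wrist")
h=hsv(d);H,S,V=h[...,0],h[...,1],h[...,2]
show("lid",blobs((abs(H-110)<15)&(S>120)&(V>60),d,10,800))
go(567,321,180,88)
E
```

```text
lid x 662.0 y -99.6  123.3 x 58.5 yaw -3.0 px [313. 212.]
lid x 545.4 y 80.4  109.4 x 67.2 yaw -4.1 px [517.  67.]
lid x 554.1 y -281.8  169.0 x 23.6 yaw -12.7 px [98. 97.]
turn [ 0.47  0.62 88.99] shift [121.7 416.4   0.9] | t 11.6 eef [ 666.6 -101.2  183. ] F [ 1.44 -0.67  2.31] w 73.7 gf 0.0 q6 -1.84
```

The lid lies flat at (662,-100). I'm going back over the open case, turned 90°, with the opening at 74 mm.

Request:
servo_tool([
  [[0, 0, 5], [8, 28, 0], 0.213],
  [[0, 0, 12], [20, 68, 0], 0.213],
  [[0, 0, 19], [32, 108, 0], 0.213],
  [[0, 0, 26], [44, 150, 0], 0.213],
  [[0, 0, 33], [56, 192, 0], 0.213],
  [[0, 0, 40], [68, 234, 0], 0.213],
  [[0, 0, 47], [80, 276, 0], 0.213],
  [[0, 0, 54], [92, 318, 0], 0.213],
  [[0, 0, 61], [104, 358, 0], 0.213],
  [[0.1, 0.2, 68], [114, 390, 0], 0.213],
])

```text
t: 12.6
eef_pos: [568.5, 297.4, 174.0]
ee_rot: [0.582, 0.813, -0.0, -0.002]
force: [0.1, -0.8, -0.5]
width: 74.0
grip_force: 0.0
```

Request:
servo_tool([
  [[0, 0, 7], [15, 20, 0], 0.213],
  [[0, 0, 14], [18, 23, 0], 0.213],
  [[0, 0, 21], [18, 23, 0], 0.213],
  [[0, 0, 21], [18, 23, 0], 0.213],
  [[0, 0, 21], [18, 23, 0], 0.213],
  [[0, 0, 21], [18, 23, 0], 0.213],
])

```text
t: 13.2
eef_pos: [585.5, 319.5, 174.2]
ee_rot: [0.719, 0.695, -0.001, -0.002]
force: [-0.6, 0.3, -0.3]
width: 74.3
grip_force: 0.0
```

```bash
python3 - <<'E'
from h import *
from bench import arm
go(566.5,321.5,90,87)
for n in("wrist","top"):
    d=arm.get_image(n);cv2.imwrite(f"pics/{n}3.png",d["img"][:,:,::-1]);np.savez(n+"3.npz",**d)
E
```

```text
turn [-0.21 -0.12  1.06] shift [  1.2 -18.8  84.3] | t 13.2 eef [585.5 319.5 174.2] F [-0.56  0.27 -0.28] w 74.3 gf 0.0 q6 0.36
```

View pics/wrist3.png

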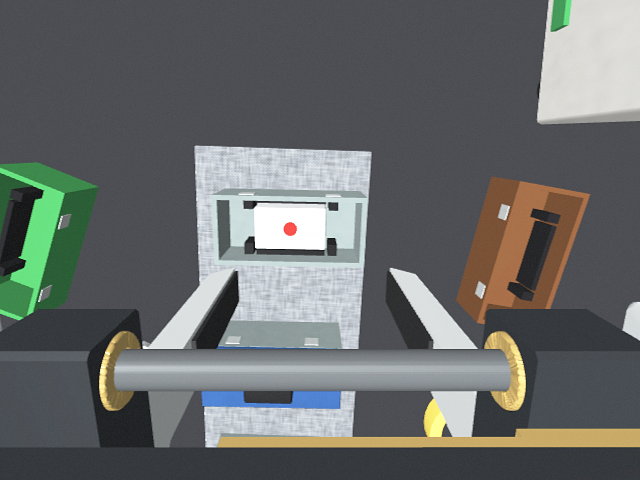

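The wrist view shows the open case with the block at px (290,228) with its red dot, the cheeks along the long sides and free space at the ends.

```bash
python3 - <<'E'
from h import *
for n in("wrist3","top3"):
    d=np.load(n+".npz");h=hsv(d);H,S,V=h[...,0],h[...,1],h[...,2]
    c=proj(d,[566.5,321.5,41]);print(c)
    g=np.hypot(np.arange(640)[None]-c[0],np.arange(480)[:,None]-c[1])<60
    show("dot",blobs(((H<8)|(H>172))&(S>120)&(V>90)&g,d,41,5))
    show("blk",blobs((V>235)&(S<25)&g,d,41,300))
go(566.5,321.5,90,87)
E
```

```text
[289.89630536 228.4087684 ]
dot x 566.2 y 321.2  10.7 x 10.3 yaw -66.3 px [290. 229.]
blk x 566.1 y 323.3  59.4 x 38.6 yaw -3.1 px [292. 224.]
[181.22448893 244.16173659]
dot x 566.8 y 320.9  9.2 x 6.8 yaw 0.3 px [182. 244.]
blk x 567.0 y 320.9  58.3 x 33.3 yaw -3.6 px [182. 244.]
turn [-0.2  -0.13  1.02] shift [  1.1 -18.9  84.5] | t 13.3 eef [585.7 319.6 174.4] F [-0.22  0.24  1.01] w 73.8 gf 0.0 q6 0.36
```

Request:
servo_tool([
  [[-0.2, -0.1, 1], [0.8, -8, 20], 0.213],
  [[-0.2, -0.1, 1], [0.8, -19, 50], 0.213],
  [[-0.2, -0.1, 1], [0.8, -19, 80], 0.213],
  [[-0.2, -0.1, 1], [0.8, -19, 100], 0.213],
  [[-0.2, -0.1, 1], [0.8, -19, 105], 0.213],
  [[-0.2, -0.1, 1], [0.8, -19, 105], 0.213],
  [[-0.2, -0.1, 1], [0.8, -19, 105], 0.213],
])

```text
t: 14.0
eef_pos: [567.5, 321.8, 71.1]
ee_rot: [0.725, 0.688, 0.001, 0.0]
force: [-0.8, 0.8, -0.3]
width: 74.0
grip_force: 0.0
```

```bash
python3 - <<'E'
from h import *
go(566.4,321.1,11,87)
E
```

```text
turn [ 0.14 -0.08 -0.01] shift [-0.9 -1.2 60.1] | t 14.0 eef [567.5 321.8  71.1] F [-0.77  0.77 -0.33] w 74.0 gf 0.0 q6 0.39
```

Request:
servo_tool([
  [[0, 0, 0], [-0.5, -0.5, 15], 0.213],
  [[0, 0, 0], [-0.5, -0.5, 32], 0.213],
  [[0, 0, 0], [-0.5, -0.5, 48], 0.213],
  [[0, 0, 0], [-0.5, -0.5, 56], 0.213],
  [[0, 0, 0], [-0.5, -0.5, 59], 0.213],
  [[0, 0, 0], [-0.5, -0.5, 59], 0.213],
  [[0, 0, 0], [-0.5, -0.5, 59], 0.5],
  [[0, 0, 0], [-0.5, -0.5, 59], 0.5],
  [[0, 0, 0], [-0.5, -0.5, 59], 0.5],
  [[0, 0, 0], [-0.5, -0.5, 59], 0.5],
])

```text
t: 15.0
eef_pos: [566.4, 321.3, 11.3]
ee_rot: [0.725, 0.688, 0.001, 0.0]
force: [0.1, -0.3, 2.1]
width: 59.9
grip_force: 40.0
```

Request:
servo_tool([
  [[0, 0, 0], [0, 0, 0], 0.5],
  [[0, 0, 0], [0, 0, 0], 0.5],
  [[0, 0, 0], [0, 0, -4], 0.5],
  [[0, 0, 0], [0, 0, -10], 0.5],
  [[0, 0, 0], [0, 0, -20], 0.5],
  [[0, 0, 0], [0, 0, -35], 0.5],
  [[0, 0, 0], [0, 0, -60], 0.5],
  [[0, 0, 0], [0, 0, -90], 0.5],
  [[0, 0, 0], [0, 0, -105], 0.5],
  [[0, 0, 0], [0, 0, -105], 0.5],
])

```text
t: 16.0
eef_pos: [568.0, 321.8, 119.4]
ee_rot: [0.725, 0.688, 0.003, 0.001]
force: [-0.0, -0.2, -3.7]
width: 59.6
grip_force: 40.0
```

```bash
python3 - <<'E'
from h import *
go(500,-125,120,80)
go(500,-125,120,95.7)
E
```

```text
turn [ 0.36 -0.2   6.99] shift [-449.8  -44.4   -2.2] | t 16.0 eef [568.  321.8 119.4] F [-0.   -0.19 -3.71] w 59.6 gf 40.0 q6 0.39
turn [ 0.38 -0.15 -8.71] shift [-449.8  -44.4   -2.2] | t 16.0 eef [568.  321.8 119.4] F [-0.   -0.19 -3.71] w 59.6 gf 40.0 q6 0.39
```

Request:
servo_tool([
  [[0, 0, 0], [-25, -2, -2], 0.5],
  [[0, 0, 0], [-65, -6, -5], 0.5],
  [[0, 0, 0], [-112, -11, -5], 0.5],
  [[0, 0, 0], [-160, -16, -5], 0.5],
  [[0, 0, 0], [-208, -21, -5], 0.5],
  [[0, 0, 0], [-256, -26, -5], 0.5],
  [[0, 0, 0], [-304, -31, -5], 0.5],
  [[0, 0, 0], [-352, -36, -2], 0.5],
  [[0, 0, 0], [-395, -40, 0], 0.5],
  [[0, 0, 0], [-430, -43, 0], 0.5],
])

```text
t: 17.0
eef_pos: [498.4, -107.9, 113.6]
ee_rot: [0.726, 0.688, -0.0, -0.001]
force: [1.1, -0.0, -5.1]
width: 59.7
grip_force: 40.0
```

Request:
servo_tool([
  [[0, 0, 0], [-16, -1, 0], 0.5],
  [[0, 0, 0], [-20, -1, 10], 0.5],
  [[0, 0, 0], [-20, -1, 35], 0.5],
  [[0, 0, 0], [-20, -1, 60], 0.5],
  [[0, 0, 0], [-20, -1, 85], 0.5],
  [[0, 0, 0], [-20, -1, 95], 0.5],
  [[0, 0, 0], [-20, -1, 100], 0.5],
  [[0, 0, 0], [-20, -1, 100], 0.5],
  [[0, 0, 0], [-20, -1, 100], 0.5],
])

```text
t: 17.9
eef_pos: [499.2, -126.2, 16.2]
ee_rot: [0.725, 0.688, 0.001, 0.001]
force: [-0.2, 0.5, -4.9]
width: 59.7
grip_force: 40.0
```

```bash
python3 - <<'E'
from h import *
go(500,-125,7.5,87)
E
```

```text
turn [0.11 0.01 0.01] shift [1.2 0.7 8.7] | t 17.9 eef [ 499.2 -126.2   16.2] F [-0.17  0.53 -4.94] w 59.7 gf 40.0 q6 -0.42
```

Request:
servo_tool([
  [[0, 0, 0], [0, 0, 3], 0.5],
  [[0, 0, 0], [0, 0, 5], 0.5],
  [[0, 0, 0], [0, 0, 6.5], 0.5],
  [[0, 0, 0], [0, 0, 7.5], 0.5],
  [[0, 0, 0], [0, 0, 8.5], 0.5],
  [[0, 0, 0], [0, 0, 8.5], 0.5],
])

```text
t: 18.5
eef_pos: [498.4, -126.1, 7.3]
ee_rot: [0.725, 0.688, 0.0, -0.0]
force: [-3.2, 1.4, 2.5]
width: 59.2
grip_force: 40.0
```

```bash
python3 - <<'E'
from h import *
go(500,-125,7.5,87)
E
```

```text
turn [ 0.   -0.02 -0.01] shift [ 1.2  1.5 -0.2] | t 18.5 eef [ 498.4 -126.1    7.3] F [-3.17  1.35  2.46] w 59.2 gf 40.0 q6 -0.42
```

Request:
servo_tool([
  [[0, 0, 0], [0, 0, 0], 0.4],
  [[0, 0, 0], [0, 0, 0], 0.2],
  [[0, 0, 0], [0, 0, 0], 0.1],
  [[0, 0, 0], [0, 0, 0], 0],
  [[0, 0, 0], [0, 0, -20], 0],
  [[0, 0, 0], [0, 0, -60], 0],
  [[0, 0, 8], [0, 0, -100], 0],
  [[0, 0, 16], [0, 0, -140], 0],
  [[0, 0, 24], [0, 0, -150], 0],
  [[0, 0, 32], [0, 0, -150], 0],
])

```text
t: 19.5
eef_pos: [500.2, -127.0, 160.1]
ee_rot: [0.888, 0.459, 0.002, 0.003]
force: [-1.0, -0.0, -0.1]
width: 94.3
grip_force: 0.0
```

Request:
servo_tool([
  [[0, 0, 8.4], [0, 0, 0], 0],
  [[0, 0, 16.8], [0, 0, 0], 0],
  [[0, 0, 25.2], [0, 0, 0], 0],
  [[0, 0, 33.6], [0, 0, 0], 0],
  [[0, 0, 42], [0, 0, 0], 0],
  [[0, 0, 50], [0, 0, 0], 0],
  [[0, 0, 58], [0, 0, 0], 0],
  [[0, 0, 58], [0, 0, 0], 0],
  [[0, 0, 58], [0, 0, 0], 0],
  [[0, 0, 58], [0, 0, 0], 0],
])

```text
t: 20.5
eef_pos: [498.3, -126.1, 156.8]
ee_rot: [1.0, -0.025, 0.0, -0.0]
force: [-0.1, -0.8, -0.4]
width: 94.1
grip_force: 0.0
```

```bash
python3 - <<'E'
from h import *
from bench import arm
d=arm.get_image("wrist");cv2.imwrite("pics/w4.png",d["img"][:,:,::-1]);np.savez("w4.npz",**d)
h=hsv(d);H,S,V=h[...,0],h[...,1],h[...,2]
c=proj(d,[498.4,-126,37]);print(c)
g=np.hypot(np.arange(640)[None]-c[0],np.arange(480)[:,None]-c[1])<90
show("dot",blobs(((H<8)|(H>172))&(S>120)&(V>90)&g,d,37,5))
show("blk",blobs((V>235)&(S<25)&g,d,37,300))
show("notgreen",blobs(((S<60)|(H<8)|(H>172))&(V>120)&g,d,37,300))
go(498.4,-126,20,-3)
E
```

```text
[311.98555584 232.82741214]
dot x 498.4 y -126.2  11.0 x 10.4 yaw -47.3 px [312. 233.]
notgreen x 498.4 y -126.0  58.0 x 35.9 yaw -2.9 px [312. 232.]
turn [-0.02 -0.01  0.07] shift [ 1.000e-01 -0.000e+00  1.368e+02] | t 20.6 eef [ 498.3 -126.1  156.8] F [ 0.22 -0.21  0.33] w 94.0 gf 0.0 q6 1.15
```

View pics/w4.png

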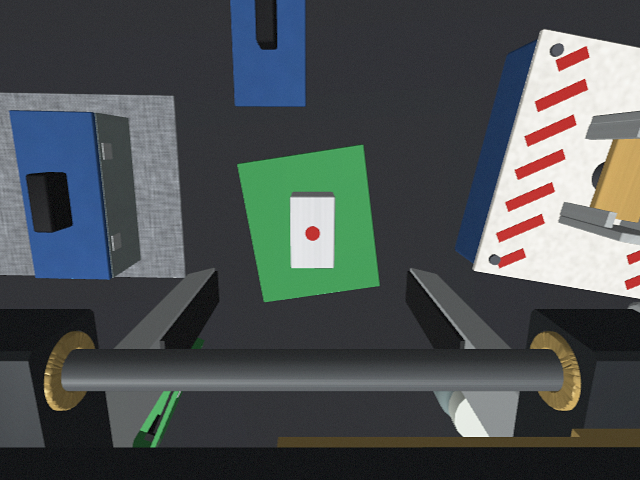

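The block stands on the pad at (498.4,-126.1), with its dot at px (312,233), so I'll grip its long sides.

Request:
servo_tool([
  [[0, 0, 0], [0, 0, 40], 0],
  [[0, 0, 0], [0, 0, 85], 0],
  [[0, 0, 0], [0, 0, 125], 0],
  [[0, 0, 0], [0, 0, 142], 0],
  [[0, 0, 0], [0, 0, 148], 0],
  [[0, 0, 0], [0, 0, 148], 0.3],
  [[0, 0, 0], [0, 0, 148], 0.7],
  [[0, 0, 0], [0, 0, 148], 0.8],
  [[0, 0, 0], [0, 0, 148], 0.8],
  [[0, 0, 0], [0, 0, 148], 0.8],
])

```text
t: 21.55
eef_pos: [498.8, -126.2, 9.6]
ee_rot: [1.0, -0.026, 0.001, 0.0]
force: [-0.4, 0.0, 0.1]
width: 57.6
grip_force: 0.0
```

Request:
servo_tool([
  [[0, 0, 0], [0, 0, 0], 0.8],
  [[0, 0, 0], [0, 0, 0], 0.8],
  [[0, 0, 0], [0, 0, 0], 0.8],
  [[0, 0, 0], [0, 0, 0], 0.8],
  [[0, 0, 0], [0, 0, 0], 0.8],
])

```text
t: 22.05
eef_pos: [498.3, -126.0, 8.8]
ee_rot: [1.0, -0.026, 0.0, -0.0]
force: [-0.1, -1.1, 1.1]
width: 36.0
grip_force: 40.0
```

Request:
servo_tool([
  [[0, 0, 0], [0, 0, -5], 0.8],
  [[0, 0, 0], [0, 0, -15], 0.8],
  [[0, 0, 0], [0, 0, -35], 0.8],
  [[0, 0, 0], [0, 0, -65], 0.8],
  [[0, 0, 0], [0, 0, -100], 0.8],
  [[0, 0, 0], [0, 0, -130], 0.8],
  [[0, 0, 0], [0, 0, -150], 0.8],
  [[0, 0, 0], [0, 0, -160], 0.8],
  [[0, 0, 0], [0, 0, -160], 0.8],
])

```text
t: 22.95
eef_pos: [498.8, -126.3, 170.1]
ee_rot: [1.0, -0.026, 0.001, 0.0]
force: [0.6, -1.2, -5.3]
width: 35.6
grip_force: 40.0
```

```bash
python3 - <<'E'
from h import *
from bench import arm
w=np.load("w4.npz")
d=arm.get_image("top");np.savez("top5.npz",**d)
for d,r in((d,None),(w,None),(np.load("top0.npz"),None)):
    h=hsv(d);H,S,V=h[...,0],h[...,1],h[...,2]
    c=proj(d,[534,-345,75]);g=np.hypot(np.arange(640)[None]-c[0],np.arange(480)[:,None]-c[1])<70
    show("brass",blobs((abs(H-18)<8)&(S>80)&(V>80)&g,d,75,50))
g2=np.hypot(np.arange(640)[None]-c[0],np.arange(480)[:,None]-c[1])<60
m=((V>130)&(S<70)|((H<8)|(H>172))&(S>110)&(V>90))&g2
show("top",blobs(m,d,55,500))
go(534,-345,180,-13)
E
```

```text
brass x 534.5 y -345.0  53.3 x 32.8 yaw -13.0 px [485. 247.]
brass x 531.0 y -334.3  60.0 x 33.2 yaw 8.5 px [621. 182.]
brass x 534.5 y -345.0  53.3 x 32.8 yaw -13.0 px [485. 247.]
top x 533.4 y -344.9  176.5 x 156.8 yaw -12.8 px [482. 249.]
turn [-0.03  0.01  9.98] shift [ 47.5 216.9 -11.6] | t 23.0 eef [ 497.9 -125.9  168.5] F [-0.72  0.49 -5.33] w 35.7 gf 40.0 q6 1.15
```

Request:
servo_tool([
  [[0, 0, 2], [5, 22, -2], 0.8],
  [[0, 0, 4], [13, 60, -6], 0.8],
  [[0, 0, 6], [22, 100, -10], 0.8],
  [[0, 0, 8], [31, 140, -12], 0.8],
  [[0, 0, 10], [39, 178, -12], 0.8],
  [[0, 0, 10], [45, 205, -12], 0.8],
  [[0, 0, 10], [47.5, 217, -12], 0.8],
  [[0, 0, 10], [47.5, 217, -12], 0.8],
  [[0, 0, 10], [47.5, 217, -12], 0.8],
  [[0, 0, 10], [47.5, 217, -12], 0.8],
])

```text
t: 24.0
eef_pos: [534.1, -343.5, 180.1]
ee_rot: [0.994, -0.113, -0.001, -0.001]
force: [-0.9, 0.8, -5.2]
width: 35.8
grip_force: 40.0
```

```bash
python3 - <<'E'
from h import *
from bench import arm
d=arm.get_image("wrist");cv2.imwrite("pics/w6.png",d["img"][:,:,::-1]);np.savez("w6.npz",**d)
go(534,-345,150,-13)
A=R.from_euler("Z",-13,degrees=True)
for p in [(33,26,115),(33,-26,115),(-33,26,115),(-33,-26,115),(87,77,55),(87,-77,55),(-87,77,55)]: print(p,proj(d,np.array([534,-345,0])+A.apply(p)).round())
E
```

```text
turn [-0.06  0.04  0.07] shift [ 0.1  1.4 30.4] | t 24.1 eef [ 534.2 -343.7  180.4] F [ 0.24  0.99 -4.83] w 35.7 gf 40.0 q6 1.05
(33, 26, 115) [274. 201.]
(33, -26, 115) [354. 201.]
(-33, 26, 115) [276. 297.]
(-33, -26, 115) [352. 297.]
(87, 77, 55) [214. 120.]
(87, -77, 55) [415. 120.]
(-87, 77, 55) [226. 328.]
```

View pics/w6.png

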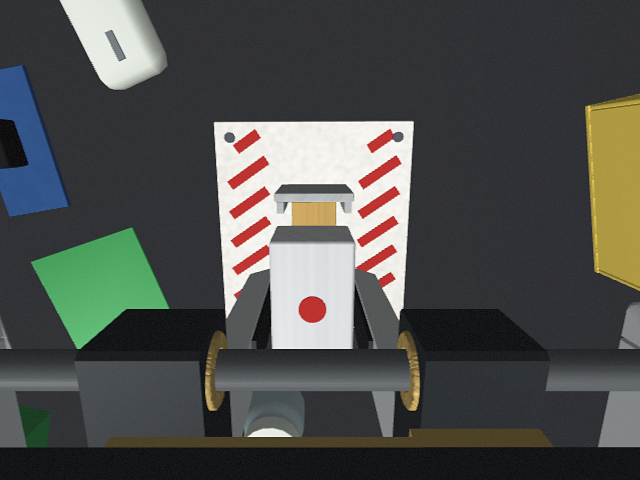

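The wrist view shows the block held over the shaker with its dot at px (312,309). The far guide wall is at rows 185–201, columns 275–353, and the white top's far corners are at (214,122) and (413,122). I'll refine the offset from these.

```bash
python3 - <<'E'
from h import *
d=np.load("w6.npz");h=hsv(d);H,S,V=h[...,0],h[...,1],h[...,2]
print("col330 V",list(zip(range(180,232),V[180:232,330])))
print("row190 edges",[ (c,V[190,c]) for c in list(range(268,284))+list(range(346,360))])
g=np.zeros(H.shape,bool);g[295:325,290:335]=1
show("dot",blobs(((H<8)|(H>172))&(S>120)&(V>90)&g,d,208.4,20))
m=((V>150)&(S<70));rw=m[150];c=np.where(rw[190:440])[0]+190;print("white row150",c.min(),c.max(),[np.round(ray(d,u,150,55),1) for u in(c.min()-.5,c.max()+.5)])
col=np.where(m[100:180,300])[0]+100;print("white col300 first",col.min(),ray(d,300,col.min()-.5,55).round(1))
A=R.from_euler("Z",-13,degrees=True)
def loc(p):return A.inv().apply(p-np.array([534,-345,0])).round(1)
print(loc(ray(d,300,col.min()-.5,55)),[loc(ray(d,u,150,55)) for u in(c.min()-.5,c.max()+.5)])
for v in(184.5,194.5,201.5):print(v,loc(ray(d,330,v,115)))
print([loc(ray(d,u,190,115)) for u in(275,353)])
br=(abs(H-18)<8)&(S>80)&(V>80);br[:,:270]=0;br[:,360:]=0;br[240:]=0
y,x=np.where(br);print("brass",x.min(),x.max(),y.min(),y.max(),[loc(ray(d,u,215,75)) for u in(x.min()-.5,x.max()+.5)])
E
```

```text
col330 V [(180, np.int64(248)), (181, np.int64(249)), (182, np.int64(249)), (183, np.int64(255)), (184, np.int64(109)), (185, np.int64(65)), (186, np.int64(71)), (187, np.int64(73)), (188, np.int64(75)), (189, np.int64(73)), (190, np.int64(72)), (191, np.int64(72)), (192, np.int64(68)), (193, np.int64(120)), (194, np.int64(192)), (195, np.int64(187)), (196, np.int64(188)), (197, np.int64(188)), (198, np.int64(189)), (199, np.int64(190)), (200, np.int64(190)), (201, np.int64(199)), (202, np.int64(193)), (203, np.int64(205)), (204, np.int64(203)), (205, np.int64(204)), (206, np.int64(202)), (207, np.int64(203)), (208, np.int64(203)), (209, np.int64(204)), (210, np.int64(203)), (211, np.int64(203)), (212, np.int64(202)), (213, np.int64(204)), (214, np.int64(202)), (215, np.int64(201)), (216, np.int64(205)), (217, np.int64(202)), (218, np.int64(201)), (219, np.int64(201)), (220, np.int64(203)), (221, np.int64(204)), (222, np.int64(204)), (223, np.int64(203)), (224, np.int64(205)), (225, np.int64(174)), (226, np.int64(92)), (227, np.int64(93)), (228, np.int64(91)), (229, np.int64(91)), (2
[... 489 characters left out ...]
 np.int64(64)), (351, np.int64(171)), (352, np.int64(242)), (353, np.int64(247)), (354, np.int64(244)), (355, np.int64(244)), (356, np.int64(245)), (357, np.int64(247)), (358, np.int64(247)), (359, np.int64(248))]
dot x 533.9 y -343.9  11.6 x 11.2 yaw -12.8 px [312. 309.]
white row150 215 411 [array([ 614.6, -283.6,   55. ]), array([ 580.2, -433.6,   55. ])]
white col300 first 122 [ 620.4 -353.7   55. ]
[86.1 11.  55. ] [array([64.7, 78. , 55. ]), array([ 64.9, -75.9,  55. ])]
184.5 [ 43.9 -10.1 115. ]
194.5 [ 37.5 -10.1 115. ]
201.5 [ 32.9 -10.2 115. ]
[array([ 40.3,  25.3, 115. ]), array([ 40.4, -24.9, 115. ])]
brass 292 335 202 225 [array([16.9, 17.2, 75. ]), array([ 16.9, -16.3,  75. ])]
```

Request:
servo_tool([
  [[0, 0, 0], [-0.2, 0.6, 12], 0.8],
  [[0, 0, 0], [-0.2, 0.6, 28], 0.8],
  [[0, 0, 0], [-0.2, 0.6, 42], 0.8],
  [[0, 0, 0], [-0.2, 0.6, 50], 0.8],
  [[0, 0, 0], [-0.2, 0.6, 57], 0.8],
  [[0, 0, 0], [-0.2, 0.6, 64], 0.8],
  [[0, 0, 0], [-0.2, 0.6, 71], 0.8],
  [[0, 0, 0], [-0.2, 0.6, 78], 0.8],
  [[0, 0, 0], [-0.2, 0.6, 85], 0.8],
  [[0, 0, 0], [-0.2, 0.6, 85], 0.8],
])

```text
t: 25.05
eef_pos: [533.3, -345.2, 94.3]
ee_rot: [0.994, -0.113, -0.001, -0.001]
force: [-0.6, -0.2, -4.3]
width: 36.1
grip_force: 40.0
```

```bash
python3 - <<'E'
from h import *
go(533.7,-344.4,81,-13)
E
```

```text
turn [-0.09  0.11 -0.02] shift [ 0.2 -0.9 13.3] | t 25.1 eef [ 533.3 -345.2   94.3] F [-0.58 -0.16 -4.28] w 36.1 gf 40.0 q6 1.04
```

No lateral contact. I'm lowering slowly onto the head.

Request:
servo_tool([
  [[0, 0, 0], [0, 0, 4], 0.8],
  [[0, 0, 0], [0, 0, 8], 0.8],
  [[0, 0, 0], [0, 0, 11], 0.8],
  [[0, 0, 0], [0, 0, 13], 0.8],
  [[0, 0, 0], [0, 0, 15], 0.8],
  [[0, 0, 0], [0, 0, 17], 0.8],
  [[0, 0, 0], [0, 0, 18.5], 0.8],
  [[0, 0, 0], [0, 0, 18.5], 0.8],
  [[0, 0, 0], [0, 0, 18.5], 0.8],
])

```text
t: 25.95
eef_pos: [534.0, -345.8, 77.5]
ee_rot: [0.994, -0.113, 0.0, -0.0]
force: [-1.0, 0.3, -2.6]
width: 35.4
grip_force: 40.0
```

```bash
python3 - <<'E'
from h import *
go(533.7,-344.4,81,-13)
E
```

```text
turn [-0.02 -0.01 -0.02] shift [-0.6 -1.3 -3.5] | t 25.9 eef [ 534.  -345.8   77.5] F [-1.03  0.32 -2.61] w 35.4 gf 40.0 q6 1.04
```

Request:
servo_tool([
  [[0, 0, 0], [0, 0, 1.5], 0.8],
  [[0, 0, 0], [0, 0, 3], 0.8],
  [[0, 0, 0], [0, 0, 4], 0.8],
  [[0, 0, 0], [0, 0, 4], 0.8],
  [[0, 0, 0], [0, 0, 4], 0.8],
])

```text
t: 26.45
eef_pos: [534.1, -345.9, 73.5]
ee_rot: [0.994, -0.113, 0.0, -0.0]
force: [-0.3, 0.6, -0.7]
width: 35.6
grip_force: 40.0
```

```bash
python3 - <<'E'
from h import *
go(533.7,-344.4,81,-13)
E
```

```text
turn [-0.01 -0.03 -0.02] shift [-0.8 -1.4 -7.5] | t 26.4 eef [ 534.1 -345.9   73.5] F [-0.33  0.58 -0.66] w 35.6 gf 40.0 q6 1.04
```

Request:
servo_tool([
  [[0, 0, 0], [0, 0, 0], 0.6],
  [[0, 0, 0], [0, 0, 0], 0.45],
  [[0, 0, 0], [0, 0, 0], 0.3],
  [[0, 0, 0], [0, 0, 0], 0.3],
  [[0, 0, 0], [0, 0, 0], 0.3],
  [[0, 0, 0], [0, 0, -10], 0.3],
  [[0, 0, 0], [0, 0, -30], 0.3],
  [[0, 0, 0], [0, 0, -60], 0.3],
  [[0, 0, 0], [0, 0, -100], 0.3],
  [[0, 0, 0], [0, 0, -140], 0.3],
])

```text
t: 27.45
eef_pos: [533.7, -345.6, 215.0]
ee_rot: [0.994, -0.113, -0.0, -0.0]
force: [0.6, -0.3, -1.3]
width: 65.6
grip_force: 0.0
```

Request:
servo_tool([
  [[0, 0, 0], [-10, 0, -20], 0.3],
  [[0, 0, 0], [-30, 0, -20], 0.3],
  [[0, 0, 0], [-60, 0, -20], 0.3],
  [[0, 0, 0], [-60, 0, -20], 0.3],
  [[0, 0, 0], [-60, 0, -20], 0.3],
  [[0, 0, 0], [-60, 0, -20], 0.3],
])

```text
t: 28.05
eef_pos: [476.1, -332.6, 233.7]
ee_rot: [0.994, -0.113, 0.001, 0.0]
force: [0.8, -1.0, -0.5]
width: 65.7
grip_force: 0.0
```

```bash
python3 - <<'E'
from h import *
from bench import arm
a=arm.get_image("wrist")["img"];b=arm.get_image("scene")["img"]
cv2.imwrite("pics/f.png",np.hstack([cv2.resize(a,(400,300)),cv2.resize(b[180:420,120:520],(400,240)).copy() if 0 else cv2.resize(b[150:420,110:510],(400,300))])[:,:,::-1])
go(533.7,-344.4,81,-13)
E
```

```text
turn [-0.02 -0.02  0.01] shift [ 58.7  -1.3 152.3] | t 28.1 eef [ 476.1 -332.5  233.3] F [0.31 0.53 0.93] w 65.8 gf 0.0 q6 0.99
```

View pics/f.png

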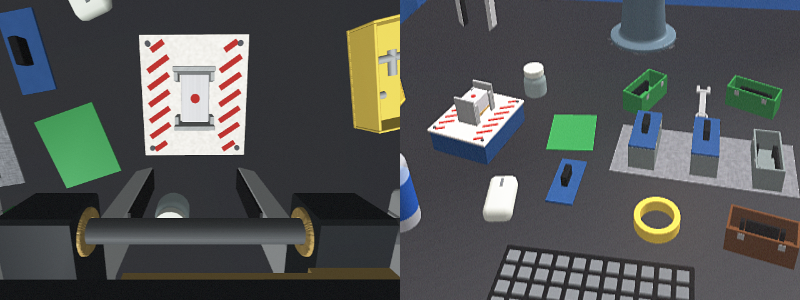

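The block sits in the guide with its dot at (195,98). The lid lies flat at (567,180), the other two lids are closed and everything else is undisturbed. Handing in now.

```bash
python3 -c "
from bench import arm
print(arm.job_done())"
```

```text
the job is handed in; nothing more can be done
None
```

I handed the job in at about 28 s, but got no pass or fail back: the first case I hefted, at about 0.78 kg, held the solid block, which now rests in the shaker's guide with its lid flat on the table, while the other two cases stayed closed and nothing else looked disturbed in the final picture.

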